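# Set the fan thumbwheel one click up and store it

## Task

On the plywood board, roll the wide knurled thumbwheel away from the robot with a fingertip until it clicks into its next setting, the middle one (white line at the very top), without going on to the one after. Then push the round button on the low box all the way in, let it come back out, and move clear. Leave the slim wheel as it is, and do not pick up or shove aside any of the loose things.

Things in the scene. Friction and masses are not known exactly. Their poses are not given: they have to be found in the camera images.
- fan_unit_crown (a point): Crown (topmost point) of the wide knurled thumbwheel: black, 68 mm in diameter, 30 mm wide, level axle along this frame's y. It stands 12 mm out of the slot in its housing's lid, the crown 73 mm above the board's top. The point does not turn with the wheel: x points level away from the robot, z up. Rubbing a fingertip over the crown towards +x with 6 to 15 N of pressure rolls the wheel.
- fan_unit: White housing of the wide wheel, fixed to the board: 100 mm (x) by 80 mm (y), 61 mm tall, origin at the centre of its underside. The slot in the lid is closed all round, 2 mm from the wheel's sides; three black marks on the lid show the settings.
- wide_wheel (a joint): Angle of the wide wheel, rad. Settings: 0 (white line on the rim 0.6 before the top, robot side), 0.6 middle (line at the top), 1.2 last; stops -0.12 and 1.32. Starts at 0. Grows as the crown moves to +x, 34 mm of rim per rad (20 mm a click). A detent spring (0.09 N m at most) pulls it into a setting: it snaps on by itself beyond about 0.3, and to the last beyond 0.9.
- lamp_unit_crown (a point): Crown of the slim knurled thumbwheel (68 mm in diameter, 10 mm wide) in a housing of the same size and shape as the other. To be left alone.
- slim_wheel (a joint): Angle of the slim thumbwheel, rad; it turns with friction and no clicks, same sense as the wide one. To be left alone.
- store_key_top (a point): Centre of the top face of the round black push button, 26 mm in diameter, in a round grey collar, on the lid of a low white box 80 by 80 by 40 mm that is screwed to the board. Pressed straight down.
- store_key (a joint): Travel of the button, m: 0 out, 0.006 fully in. A spring returns it; fully in takes 4 N. It counts as pressed beyond 0.004.
- board: Plywood board, 260 mm (x) by 460 mm (y), 12 mm thick, flat on the table and fixed, origin at the centre of its underside. It carries the two wheel housings and the button box side by side along y, 140 mm apart, in any order.
- screwdriver: Loose screwdriver with black handle, 170 mm long, lying on the board's strip nearest the robot, along the board's y. Leave alone.
- tape_roll: Loose roll of tape lying flat on the board's far strip, 60 mm across, 19 mm tall. Leave alone.
- wall_jack: Loose white socket insert, 36 by 36 by 30 mm tall, on the board's far strip. Leave alone.
- cup: Loose white plastic cup, 60 mm across, 80 mm tall, on the board's far strip. Leave alone.
- power_brick: Loose black power brick, 75 by 45 by 32 mm, on the table right of the board. Leave alone.
- part_box: Loose cardboard box, 110 by 70 by 45 mm, on the table left of the board. Leave alone.

How it is judged (in metres and radians):
On the way, in this order (a step that is already met when the one before it is completed fails the run):
1. the wide wheel has clicked into its middle setting (value of joint wide_wheel between 0.45 and 0.75 rad and velocity of joint wide_wheel between -0.3 and 0.3 rad/s), for 0.2 s.
2. the button is pushed in (value of joint store_key above 0.004 m and value of joint wide_wheel between 0.45 and 0.75 rad), for 0.04 s.
At the end, for the whole second after the job is handed in: The wide wheel rests in its middle setting (0.6 rad, within 0.15), the button has been pushed in more than 4 mm after that and is out again (less than 2 mm in), the slim wheel reads between -0.10 and 0.30 rad, and every loose thing is within 20 mm of its start (value of joint wide_wheel between 0.45 and 0.75 rad and value of joint store_key below 0.002 m and value of joint slim_wheel between -0.1 and 0.3 rad); the robot touches nothing.
It fails at once if the wide wheel goes past the middle setting into the next click (beyond 0.9 rad) (value of joint wide_wheel above 0.9 rad).
It fails at once if the button is pushed before the wheel has clicked over (value of joint store_key above 0.004 m and value of joint wide_wheel below 0.3 rad).
It fails at once if the slim wheel is turned (not (value of joint slim_wheel between -0.1 and 0.3 rad)).
It fails at once if a loose thing is picked up or shoved more than 20 mm (distance of any of screwdriver, tape_roll, wall_jack, cup, power_brick, part_box from where it was at the start of the episode above 0.02 m).
It also fails if it takes over 38 s, if anything falls off the work surface, if the arm or the gripper's body presses on something with over 40 N, if the wrist force passes 120 N, or if a joint passes its speed limit or range.

## Robot

A 7-joint arm with a two-finger parallel gripper is mounted at the origin on the work surface. World frame = base frame: x ahead of the robot, y to its left, z up, the work surface at z = 0. Lengths are in m, angles in degrees, forces in N, time in s.
With the tool pointing down it reaches from about 0.35 to 0.775 m from the base axis. Payload 3.1 kg.
Tool frame: the origin (TCP) lies on the centre line of the jaws, within the pads' length; the fingertips stand 17 mm ahead of it and the grasp point (between the pads) lies 2 mm behind it (robot.tip_reach is the distance from the TCP to the fingertips, in m); z points along the fingers, y is the line along which they close (so a half turn about z gives the same grasp; the last joint's range is limited). The gripper opens to 85 mm and grips with 20 to 120 N. Pads are 22 mm wide; open, the fingers measure 114 mm over their backs; the gripper's body (76 mm by 85 mm) begins 54 mm behind the grasp point. The pads swing forward as they close: fully open they stand 13 mm farther back than shut.
Start: joints at [69.402, 17.813, 0.802, 86.603, -0.252, 75.585, -1.558], TCP at [0.172, -0.522, 0.248] pointing down, gripper open.
Joint ranges: [-154.91, 154.91], [-16.99, 109.72], [-72.82, 74.43], [7.12, 147.25], [-82.49, 262.49], [11.32, 116.49], [-174.64, 174.64]. Speed limits (degrees/s): [159.86, 159.86, 180, 180, 180, 180, 180].

## Interface

Orientations are given as [roll, pitch, yaw] about the fixed x, y, z axes, in that order (R = Rz(yaw) Ry(pitch) Rx(roll)).
In Python, from station import robot, fingers, vision, workorder, recognise gives the robot as it stands. Calls block until the motion is done:
- robot.move_to(position, orientation): joint-space move of the TCP to a pose.
- robot.line_to(position, orientation=None, velocity=0.15, f_stop=None): straight line of the TCP; orientation=None keeps the orientation; velocity is the mean speed in m/s. With f_stop (N) it stops when the force on the tool has changed by that much, and returns True; else False.
- robot.move_j(angles): joint-space move.
- fingers.gripper_to(opening, force=None): opening from 0.0 (shut) to 1.0 (fully open); force is the grip in N (None keeps the last); returns when the fingers have stopped.
- robot.pause(seconds).
- robot.inverse_kinematics(position, orientation): joint angles nearest the present ones, or None.
- vision.grab_frame(name): name is "scene" or "top" or "wrist"; returns the picture (420x560x3 uint8, red, green, blue); there is no depth.
- vision.calibration(name): a dict with "mtx" (3x3 intrinsics, pixels), "extrinsics" (4x4, takes a point from world to camera coordinates); the wrist camera has in their place "T_tool_cam" (4x4, takes a point from camera to tool coordinates, whose origin is the TCP and whose axes are the flange's). Camera axes: x right, y up, looking along -z (the intrinsics and any distortion apply to the point x, -y, -z); pixel columns grow to the right and rows downward; lengths in m; the calibration is good to about 2 mm. A picture is of the moment at which its call begins: read the wrist's pose just before it. calibration takes no time and is no camera call.
A pose or a line that the arm cannot do raises robot.PlanningError and nothing moves.
- workorder.close_job(): hands the job in; it is judged then, once.
Trained networks look in the newest picture that a camera, given by its name, has taken for a name from the list of things; names that differ only in an ending like _2 or _b are one class to them, and where a whole thing is asked for, a point or a joint stands for the part that bears it (a point fixed in the world has none). Each returns a list of dicts, best first, with "p" (0 to 1); they miss things now and then, are a little off and sometimes report something else, mostly with a low value. They report only what shows in the picture. A call takes as long as a camera call.
- recognise(label, camera): "rect" ([centre column, centre row, width, height] in pixels, round what is visible of it).
Readings, each from a call of its own:
- robot.current_time_s(): time.
- robot.current_joint_positions(): joint angles.
- robot.current_dq(): joint speeds.
- robot.current_joint_torque(): joint torques, N m.
- robot.current_tool_pos(): TCP position.
- robot.current_eef_rot(): TCP orientation.
- robot.current_contact_force(): force on the tool from outside, world axes, zero at the start.
- robot.current_torque(): the same for the moment, N m.
- robot.current_finger_gap(): opening from 0.0 (shut) to 1.0 (fully open).
- robot.current_gripper_force(): force on a finger pad.
Only numpy, scipy, OpenCV 4.12 (cv2) and the standard library are available. Lean on these libraries where they do the work, as an engineer would, in place of code of your own. Each camera call takes 0.05 s, during which the arm holds its last target. There are 200 camera calls.

## Working session

There is one attempt and no reset: what is moved stays moved. The work goes in short steps, each a Python script; the robot and the scene stay as the last script left them, time stands still between calls to the robot, and variables do not carry over. Pictures are saved under pics/ and viewed, at most 10 in all, crops included, and the job is handed in when it is done.

```bash
mkdir -p pics; ls
python3 - <<'E'
from station import robot, fingers, vision, workorder, recognise
import cv2
for c in ["top","scene"]:
    im=vision.grab_frame(c); cv2.imwrite(f"pics/{c}0.png",im[:,:,::-1])
    k=vision.calibration(c); print(c,k)
    for n in ["fan_unit","lamp_unit_crown","wide_wheel","slim_wheel","store_key","board","fan_unit_crown","store_key_top"]:
        try: print(n,[(r["rect"],r["p"]) for r in recognise(n,c)][:3])
        except Exception as e: print(n,e)
print(robot.current_time_s(),robot.current_tool_pos(),robot.current_eef_rot())
E
```

```text
pics
top {'mtx': array([[400.54672295,   0.        , 274.68841261],
       [  0.        , 400.54672295, 212.49571919],
       [  0.        ,   0.        ,   1.        ]]), 'extrinsics': array([[ 0.00913838, -0.99971189, -0.02219526,  0.02015617],
       [ 0.98410106,  0.00505405,  0.17753748, -0.55906502],
       [-0.17737415, -0.02346478,  0.98386372, -1.19527713],
       [ 0.        ,  0.        ,  0.        ,  1.        ]])}
fan_unit [([334.1, 207.8, 33.5, 34.4], 0.82), ([280.4, 192.1, 16.1, 15.8], 0.73)]
lamp_unit_crown [([246.8, 230.7, 35.4, 38.2], 0.79)]
wide_wheel [([335.9, 209.9, 13.9, 21.1], 0.72)]
slim_wheel []
store_key [([247.0, 231.6, 32.3, 35.4], 0.67), ([320.1, 248.8, 25.6, 9.5], 0.44)]
board [([291.6, 222.1, 159.1, 108.3], 0.83), ([289.4, 214.7, 7.8, 12.3], 0.42)]
fan_unit_crown [([334.4, 208.7, 33.7, 40.5], 0.96)]
store_key_top [([289.4, 218.5, 8.6, 10.4], 0.57)]
scene {'mtx': array([[512.80059201,   0.        , 280.96235293],
       [  0.        , 512.80059201, 210.07229126],
       [  0.        ,   0.        ,   1.        ]]), 'extrinsics': array([[-0.53675515,  0.84362607, -0.01374685,  0.30807365],
       [-0.44646702, -0.27016335,  0.85304101,  0.18459741],
       [ 0.71593373,  0.46401167,  0.52166279, -1.78736452],
       [ 0.        ,  0.        ,  0.        ,  1.        ]])}
fan_unit [([237.0, 211.1, 38.6, 39.9], 0.82)]
lamp_unit_crown [([332.4, 228.9, 37.8, 40.2], 0.96), ([232.0, 199.8, 15.2, 12.4], 0.25)]
wide_wheel [([232.3, 198.4, 18.7, 10.8], 0.56), ([175.3, 181.1, 24.6, 19.4], 0.52)]
slim_wheel [([331.4, 216.8, 9.7, 15.0], 0.42)]
store_key [([280.4, 209.5, 5.9, 10.4], 0.53)]
board [([280.6, 236.7, 186.9, 69.3], 0.73)]
fan_unit_crown [([235.8, 208.7, 38.4, 38.8], 0.79)]
store_key_top [([469.1, 271.2, 59.3, 44.6], 0.71), ([279.4, 207.9, 9.2, 5.2], 0.39), ([172.5, 180.5, 27.2, 19.8], 0.2)]
0.9 [ 0.17191537 -0.52245743  0.24832729] [1.79997459e+02 6.26673348e-04 1.82144001e+01]
```

Run:
```python
import cv2
a=cv2.imread("pics/top0.png")[140:300,190:400]; cv2.imwrite("pics/a.png",cv2.resize(a,None,fx=3.7,fy=3.7,interpolation=cv2.INTER_CUBIC))
a=cv2.imread("pics/scene0.png")[140:300,150:360]; cv2.imwrite("pics/b.png",cv2.resize(a,None,fx=3.7,fy=3.7,interpolation=cv2.INTER_CUBIC))
```

```text
(no output)
```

View pics/a.png

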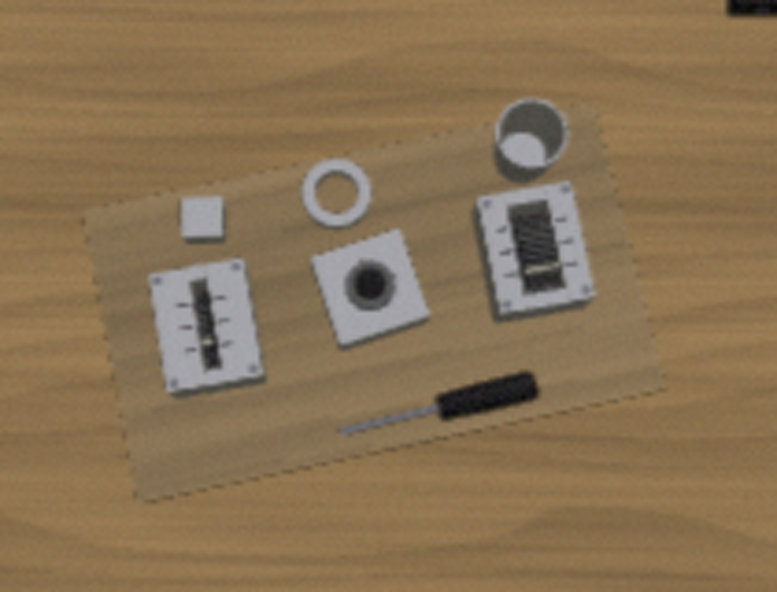

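View pics/b.png

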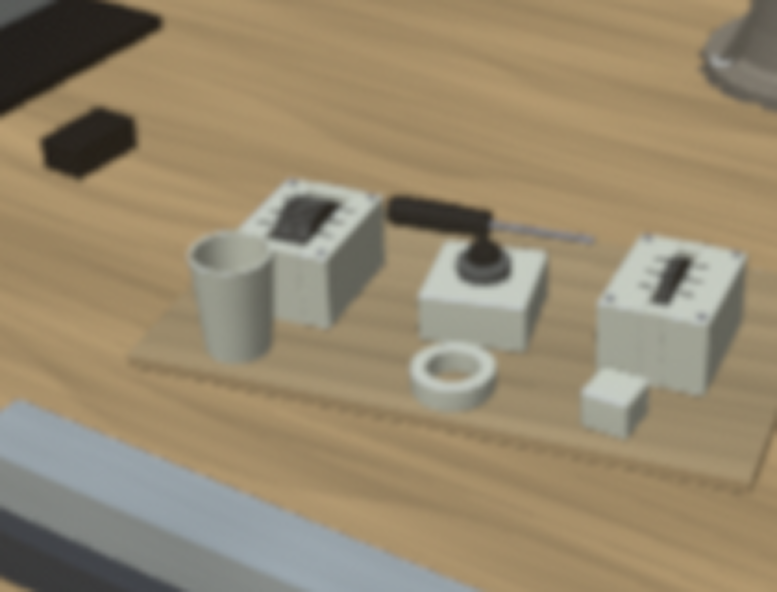

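```bash
cat > h.py <<'E'
from station import robot, fingers, vision, workorder, recognise
import numpy as np, cv2
from scipy.spatial.transform import Rotation as R
def ray(c,px,T=None):
    """origin, direction in world of the pixel; T = world-from-tool for the wrist"""
    k=vision.calibration(c); K=k["mtx"]; d=k.get("dist")
    wc = T@k["T_tool_cam"] if c=="wrist" else np.linalg.inv(k["extrinsics"])
    u=np.linalg.inv(K)@[px[0],px[1],1]
    return wc[:3,3], wc[:3,:3]@(u*[1,-1,-1])
def atz(c,px,z,T=None):
    o,d=ray(c,px,T); return o+d*(z-o[2])/d[2]
def tri(r1,r2):
    (a,u),(b,v)=r1,r2
    s=np.linalg.lstsq(np.c_[u,-v],b-a,rcond=None)[0]
    p,q=a+s[0]*u,b+s[1]*v; return (p+q)/2,np.linalg.norm(p-q)
def pose():
    T=np.eye(4); T[:3,3]=robot.current_tool_pos()
    T[:3,:3]=R.from_euler("xyz",robot.current_eef_rot(),degrees=True).as_matrix(); return T
E
python3 - <<'E'
from h import *
np.set_printoptions(precision=4,suppress=True)
t=lambda x,y:(190+x/3.7,140+y/3.7)
s=lambda x,y:(150+x/3.7,140+y/3.7)
print("wheel",atz("top",t(536,247),.085))
print("button tri",tri(ray("top",t(371,284)),ray("scene",s(483,250))), atz("top",t(371,284),.065))
print("wheel tri",tri(ray("top",t(536,247)),ray("scene",s(307,218))))
C=[atz("top",t(*p),.073)[:2] for p in [(475,197),(570,182),(596,298),(498,320)]]
print("fan",np.mean(C,0),[np.linalg.norm(C[i]-C[i-3]) for i in range(4)],C)
x=C[0]+C[1]-C[2]-C[3]; print("yaw",np.degrees(np.arctan2(x[1],x[0])))
B=[atz("top",t(*p),.012)[:2] for p in [(83,210),(597,103),(663,388),(143,500)]]
x=B[0]+B[1]-B[2]-B[3];print("board",np.mean(B,0),"yaw",np.degrees(np.arctan2(x[1],x[0])),[np.linalg.norm(B[i]-B[i-3]) for i in range(4)])
print("slim",atz("top",t(205,322),.085))
print(vision.calibration("wrist"))
E
```

```text
wheel [ 0.5712 -0.1582  0.085 ]
button tri (array([ 0.5419, -0.0226,  0.0681]), np.float64(0.003293091854566705)) [ 0.5432 -0.0241  0.065 ]
wheel tri (array([ 0.5731, -0.1585,  0.0698]), np.float64(0.0038359481078486337))
fan [ 0.572  -0.1587] [np.float64(0.07991178751609766), np.float64(0.09926688697585986), np.float64(0.08236854253863331), np.float64(0.10449504343423514)] [array([ 0.6156, -0.11  ]), array([ 0.6287, -0.1889]), array([ 0.5312, -0.208 ]), array([ 0.5126, -0.1277])]
yaw 10.40873701269588
board [ 0.5404 -0.0255] yaw 12.346447553299145 [np.float64(0.4613827159741759), np.float64(0.2558755647543199), np.float64(0.45103857959999905), np.float64(0.2576496507906983)]
slim [0.5078 0.111  0.085 ]
{'mtx': array([[329.032 ,   0.    , 278.9189],
       [  0.    , 329.032 , 205.9525],
       [  0.    ,   0.    ,   1.    ]]), 'T_tool_cam': array([[ 0.0001,  0.9524,  0.3048,  0.0786],
       [ 1.    ,  0.    , -0.0006, -0.0007],
       [-0.0006,  0.3048, -0.9524, -0.1253],
       [ 0.    ,  0.    ,  0.    ,  1.    ]])}
```

Run:
```python
from h import *
np.set_printoptions(precision=4,suppress=True)
fingers.gripper_to(0.0,40)
robot.move_to([.55,-.155,.22],[180,0,11]); robot.pause(.2)
T=pose(); im=vision.grab_frame("wrist"); np.save("T1.npy",T)
cv2.imwrite("pics/w1.png",im[:,:,::-1])
for n in ["fan_unit","wide_wheel"]: print(n,[(r["rect"],r["p"]) for r in recognise(n,"wrist")][:2])
print(robot.current_time_s(),T[:3,3],robot.current_eef_rot(),robot.current_contact_force(),robot.tip_reach,robot.current_finger_gap())
```

```text
fan_unit [([286.6, 163.7, 97.7, 119.4], 0.7), ([190.9, 143.6, 381.8, 266.2], 0.31)]
wide_wheel [([285.4, 163.3, 38.4, 78.2], 0.82)]
3.925 [ 0.5497 -0.1562  0.22  ] [179.9947   0.0017  10.9562] [ 0.711   0.3421 -0.2774] 0.017 0.002856605750222362
```

View pics/w1.png

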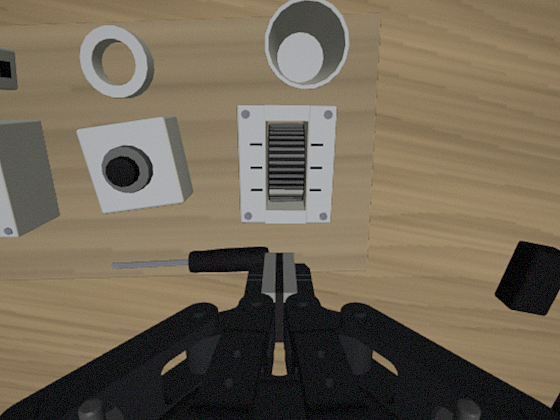

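The wrist view shows the fan lid square to the tool, with corners at about (238,105), (337,106), (332,223) and (242,222). The marks are on rows 144, 168 and 190, the white line is near row 190, and the button is at (122,172). The cup stands about 20 px behind the lid.

Run:
```python
from h import *
np.set_printoptions(precision=4,suppress=True)
T=np.load("T1.npy")
C=[atz("wrist",p,.073,T)[:2] for p in [(238,105),(337,106),(332,223),(241,222)]]
print("fan",np.mean(C,0),[np.linalg.norm(C[i]-C[i-3]) for i in range(4)])
x=C[0]+C[1]-C[2]-C[3]; print("yaw",np.degrees(np.arctan2(x[1],x[0])))
print("mid mark",(atz("wrist",(256,168),.073,T)+atz("wrist",(316,168),.073,T))/2)
print("btn", [atz("wrist",(122,171),z,T) for z in (.06,.068)], tri(ray("wrist",(122,171),T),ray("top",(290.3,216.8))))
```

```text
fan [ 0.5759 -0.1575] [np.float64(0.0783947054340673), np.float64(0.09896732400632055), np.float64(0.08039784722184411), np.float64(0.09875257890551847)]
yaw 10.837285246305807
mid mark [ 0.5751 -0.1568  0.073 ]
btn [array([ 0.5427, -0.0164,  0.06  ]), array([ 0.5451, -0.0198,  0.068 ])] (array([ 0.544 , -0.0224,  0.0697]), np.float64(0.004767999261218599))
```

```bash
cat > sweep.py <<'E'
from h import *
np.set_printoptions(precision=4,suppress=True)
yaw=10.9; a=np.radians(yaw); ex=np.array([np.cos(a),np.sin(a),0]); cr=np.array([.5745,-.1575,0])
O=[180,0,yaw]
def at(s,z): return list(cr+ex*s+[0,0,z])
def sweep(s0,s1,target=9.,step=.0025):
    robot.move_to(at(s0,.15),O)
    robot.line_to(at(s0,.110),O,velocity=.1); robot.pause(.1)
    f0=robot.current_contact_force()
    hit=robot.line_to(at(s0,.094),O,velocity=.015,f_stop=6); z=robot.current_tool_pos()[2]
    print("hit",hit,z,robot.current_contact_force()-f0)
    if not hit: robot.line_to(at(s0,.15)); return
    zc=z; s=s0
    for i in range(12):
        f=(robot.current_contact_force()-f0)
        if abs(f[2]-target)<2.5: break
        zc-=np.clip((target-f[2])*1e-4,-.0006,.0006); robot.line_to(at(s,zc),O,velocity=.01); robot.pause(.03)
    print("pressed",zc,f)
    while s<s1-1e-6:
        s=min(s+step,s1); robot.line_to(at(s,zc),O,velocity=.03)
        f=robot.current_contact_force()-f0; p=robot.current_tool_pos()
        print("s %.4f act %.4f z %.4f Fz %.1f Fx %.1f"%(s,(p-cr)@ex,p[2],f[2],f@ex))
        if f[2]>16 or f[2]<5: zc-=np.clip((target-f[2])*1e-4,-.0006,.0006)
    robot.line_to(at(s1,.13),O,velocity=.1)
    robot.line_to(at(-.03,.20),O,velocity=.2); robot.pause(.2)
def look(name):
    T=pose(); im=vision.grab_frame("wrist"); cv2.imwrite(name,cv2.resize(im[60:280,180:400,::-1],None,fx=2.5,fy=2.5))
    print(robot.current_time_s(),T[:3,3])
E
python3 - <<'E'
from sweep import *
sweep(-.009,.006); look("pics/w2.png")
E
```

```text
hit True 0.10198479242024751 [-1.4729  0.3867  3.5742]
pressed 0.10093688446125905 [-2.9405  0.5291  7.2858]
s -0.0065 act -0.0060 z 0.1020 Fz 7.3 Fx -3.1
s -0.0040 act -0.0031 z 0.1020 Fz 6.9 Fx -1.1
s -0.0015 act -0.0001 z 0.1021 Fz 5.0 Fx -2.1
s 0.0010 act 0.0032 z 0.1021 Fz 6.2 Fx -1.2
s 0.0035 act 0.0060 z 0.1021 Fz 6.0 Fx 1.0
s 0.0060 act 0.0089 z 0.1021 Fz 4.1 Fx 1.4
9.2 [ 0.5445 -0.1626  0.1981]
```

View pics/w2.png

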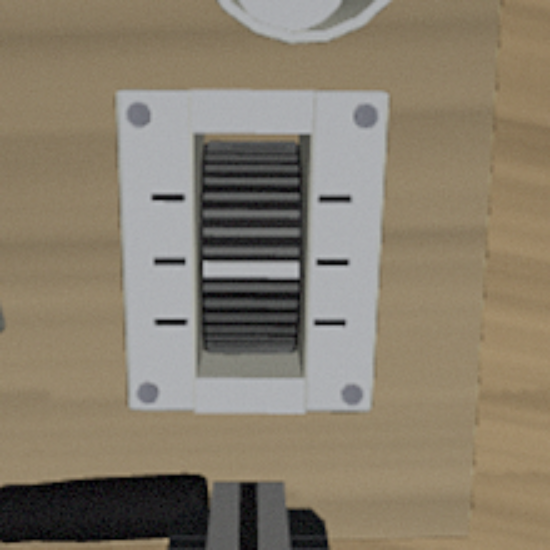

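The white line now sits at the middle marks, at crop (250,269) against mark row 261. I'll check that angle with the calibration, and refine the button position from a view above it.

Run:
```python
from sweep import *
T=pose(); k=vision.calibration("wrist"); wc=np.linalg.inv(T@k["T_tool_cam"])
for th in (.3,.45,.6,.75,.9,1.2):
    b=th-.6; P=cr+ex*.034*np.sin(b)+[0,0,.085-.034*(1-np.cos(b))]
    c=wc[:3,:3]@P+wc[:3,3]; u=k["mtx"]@(c*[1,-1,-1]/-c[2]); print(th,(u[:2]-[180,60])*2.5)
robot.move_to([.535,-.022,.20],O); robot.pause(.2)
T=pose(); im=vision.grab_frame("wrist"); np.save("T3.npy",T); print(T[:3,3],robot.current_time_s())
cv2.imwrite("pics/w3.png",cv2.resize(im[60:280,180:400,::-1],None,fx=2.5,fy=2.5))
```

```text
0.3 [251.7952 304.8857]
0.45 [251.8516 289.4708]
0.6 [251.8991 272.8225]
0.75 [251.936  255.4351]
0.9 [251.9608 237.8506]
1.2 [251.9715 204.3161]
[ 0.5351 -0.024   0.1997] 10.075
```

View pics/w3.png

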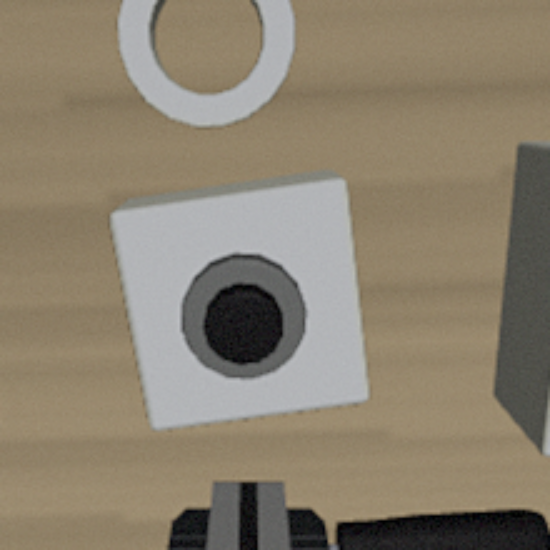

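The white line reads about 0.63 rad, so the wheel has clicked into the middle setting. The button shows at crop (243,323), about 78 px wide. Next I press it.

Run:
```python
from sweep import *
T=np.load("T3.npy"); px=(180+243/2.5,60+323/2.5)
print(tri(ray("wrist",px,T),ray("top",(290.3,216.8))),tri(ray("wrist",px,T),ray("wrist",(122,171),np.load("T1.npy"))))
p=atz("wrist",px,.067,T); print(p)
x,y=p[:2]; zt=.067+.017
robot.move_to([x,y,.13],O); robot.line_to([x,y,zt+.012],O,velocity=.08); robot.pause(.1)
f0=robot.current_contact_force()
for f in (1.5,12):
    h=robot.line_to([x,y,.060],O,velocity=.015,f_stop=f)
    print(h,robot.current_tool_pos(),robot.current_contact_force()-f0)
robot.pause(.15); print(robot.current_tool_pos(),robot.current_contact_force()-f0)
im=vision.grab_frame("wrist"); cv2.imwrite("pics/w4.png",im[:,:,::-1])
robot.line_to([x,y,.15],O,velocity=.08); print(robot.current_time_s(),robot.current_contact_force()-f0)
```

```text
(array([ 0.5435, -0.0223,  0.0618]), np.float64(0.0037799485440879513)) (array([ 0.5452, -0.0201,  0.0686]), np.float64(9.254150189802048e-05))
[ 0.5447 -0.0202  0.067 ]
True [ 0.5447 -0.0202  0.0893] [1.3843 0.8542 3.0687]
True [ 0.5448 -0.0202  0.0852] [0.5409 1.5534 3.8418]
[ 0.5448 -0.0202  0.0852] [-0.2582  0.7355  5.9785]
13.8333 [ 0.8088  0.3009 -0.1124]
```

The press moved about 4 mm, which is too close to the threshold. I'll press again in small steps and log force against depth.

Run:
```python
from sweep import *
x,y=.5448,-.0202
robot.line_to([x,y,.095],O,velocity=.08); robot.pause(.2)
f0=robot.current_contact_force()
z=.093
while z>.074:
    robot.line_to([x,y,z],O,velocity=.02); robot.pause(.05)
    f=robot.current_contact_force()-f0; print("%.4f %.4f %.1f"%(z,robot.current_tool_pos()[2],f[2]))
    if f[2]>11: break
    z-=.001
robot.pause(.1); print(robot.current_tool_pos()[2],robot.current_contact_force()-f0)
robot.line_to([x,y,.20],O,velocity=.12)
robot.move_to([.535,-.09,.26],O); robot.pause(.3)
im=vision.grab_frame("wrist"); cv2.imwrite("pics/w5.png",im[:,:,::-1]); print(robot.current_time_s())
```

```text
0.0930 0.0930 -0.1
0.0920 0.0919 0.4
0.0910 0.0912 0.9
0.0900 0.0902 2.2
0.0890 0.0891 2.1
0.0880 0.0882 1.9
0.0870 0.0871 2.6
0.0860 0.0861 3.7
0.0850 0.0852 3.9
0.0840 0.0850 9.5
0.0830 0.0849 15.1
0.08495836605940851 [-2.8588 -0.1207 13.8152]
20.2083
```

View pics/w5.png

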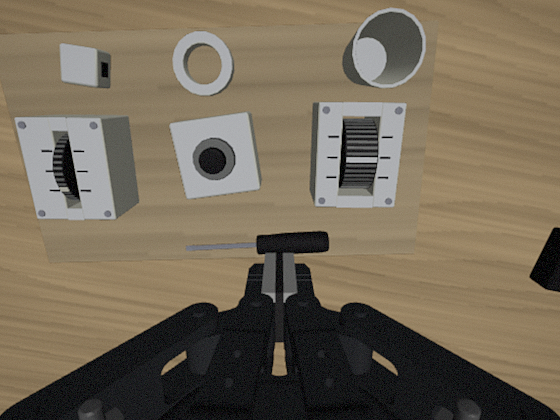

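The second press hit a hard stop after about 6 mm, at around 4 N of spring force, so the button went fully in. The picture shows the white line at the middle mark (360,160), the button out, and every loose thing where it was.

```bash
python3 -c "
from h import *
print(workorder.close_job())"
```

```text
the job is handed in; nothing more can be done
None
```

I rolled the wide wheel one click to its middle setting, pushed the button fully in and let it come back out, then moved the arm clear and handed the job in at about 20 s; the last picture shows the slim wheel and loose things undisturbed, but the hand-in call did not return a verdict.

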